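Pop the plunger cutter out of its push-release stand

TASK

Gently press the boxwood plunger cutter into its sloping blue stand until the catch lets go and it springs out, then draw it out and stand it upright, cutter end down, wholly on the round wooden board, setting it down gently rather than dropping it. Leave the pretzel cutter, the two bell cutters and the ceramic weight where they are.

Things in the scene. Friction and masses are not known exactly. Their poses are not given: they have to be found in the camera images.
- stand: Fixed blue stand, 150 x 140 mm on plan, with a sloping face (130 mm up the slope, 140 mm wide). Origin on the marble below the mouth's centre, z up, low front edge to its own -x. The face rises towards +x, 27 degrees from level; square to it runs the well, a square bore 48 mm across and 108 mm deep. Its axis points outwards along (-0.454, 0, 0.891) in the stand's axes
- mouth (a point): Centre of the square mouth of the well, in the plane of the sloping face, 120 mm above the marble
- bar (a point): Middle of a level steel bar, 10 mm thick, 132 mm long along the stand's y, on posts at the stand's sides. It hangs 115 mm above the mouth's centre and 26 mm beyond it (stand's +x): a gripper pointing straight down at the mouth meets it, one leaning along the well's axis clears it
- carriage (a joint): Travel (m) of the hidden sprung carriage under the cutter, along the well's axis, positive outwards. 0: caught, as at the start. Pressing the cutter's top in takes 5 to 7 N; the catch lets go by 8 mm in (-0.008), a solid stop comes at -0.013. As the finger withdraws, the carriage pushes the cutter out and stays at +0.048
- cutter: Plunger cutter, 105 mm long, 180 g: steel cup 44 mm across (lowest 45 mm), round boxwood handle 42 mm across above, domed top (flat 20 mm in the middle). Origin: centre of the cutting end; z runs to the top. It rests loose in the well along its axis, on the lower (-x) wall, so 2 mm off the well's centre; top 12 mm out of the face at the start, 60 mm once sprung out
- board: Round wooden board fixed to the marble, 130 mm across, 16 mm thick, flat top. Origin at the centre of its underside
- pretzel: Brushed aluminium pretzel-shaped cutter lying flat, 90 x 120 mm, 22 mm high; origin at the middle of its underside
- bell_a: Green enamel bell-shaped cutter lying flat, 66 x 72 mm, 22 mm high; origin at the middle of its underside
- bell_b: A second green enamel bell cutter, the same as the first
- weight: Cream ceramic cooling weight, round, 90 mm across, 57 mm high with a small knob; origin at the centre of its underside
Things that resemble listed ones, but are neither listed nor needed, are in the scene too. There is more than one size of the cutter; the one meant has the size given above.

How it is judged:
By the outcome, as a careful person would: the job done as asked, in the order asked, and still so for the second after the job is handed in, with the robot touching nothing.
It also fails if it takes over 51 s, if anything falls off the work surface, if the arm or the gripper's body presses on something with over 40 N, if the wrist force passes 120 N, or if a joint passes its speed limit or range.

ROBOT

A 6-joint arm with a two-finger parallel gripper is mounted at the origin on the work surface. World frame = base frame: x ahead of the robot, y to its left, z up, the work surface at z = 0. Lengths are in m, angles in degrees, forces in N, time in s.
With the tool pointing down it reaches from about 0.375 to 0.9 m from the base axis. Payload 3.1 kg.
Tool frame: the origin (TCP) lies between the finger pads; the fingertips stand manip.tcp_to_tips ahead of it and the grasp point (between the pads) is the TCP (manip.tcp_to_tips is the distance from the TCP to the fingertips, in m); z points along the fingers, y is the line along which they close (so a half turn about z gives the same grasp; the last joint's range is limited). The gripper opens to 85 mm and grips with 20 to 120 N. Pads are 22 mm wide; open, the fingers measure 114 mm over their backs; the gripper's body (76 mm by 85 mm) begins 54 mm behind the grasp point. The pads swing forward as they close: fully open they stand 13 mm farther back than shut.
Start: joints at [67.007, 30.224, 82.088, -0, 67.689, -10.227], TCP at [0.138, 0.61, 0.25] pointing down, gripper open.
Joint ranges: [-176.69, 176.69], [-43.24, 126.21], [12.49, 139.97], [-82, 262], [0, 151.66], [-163.58, 163.58]. Speed limits (degrees/s): [159.86, 159.86, 180, 180, 180, 180].

INTERFACE

Orientations are given as a 3x3 rotation matrix whose columns are the frame's x, y, z axes.
In Python, from rig import manip gives the robot as it stands. The module is installed in compiled form; this text tells all that it offers.
- The arm moves only by the tool move_arm, never from a script. Its arguments are lists of equal length, an entry for each row: "delta_rot": the turn, a rotation vector about the tool's x, y, z in rad, a list of three; "offset": the shift along the tool's x, y, z in m, a list of three; "fingers": the finger opening in m, from 0 to 0.0854. In form: {"delta_rot": [[wx, wy, wz], ...], "offset": [[tx, ty, tz], ...], "fingers": [fingers, ...]}. A call has 1 to 8 rows; each row shifts and turns the commanded pose from where the row before left it, along the tool's axes as they then stand; what a row does not reach is not made up. A row lasts 1/10 s, in which the tool goes at most 50 mm and 8.59 degrees, less where a joint would pass 70% of its speed; a pose out of reach is approached as far as the arm can. A call is refused whole if a number of a shift passes 0.05 or a number of a turn 0.15, either way. A call with a gripper value outside its range is refused whole. The fingers move at their own pace and stop on an object; "force" is the grip in N (left out, the last holds). Time passes only in rows, so rows that do not move let the fingers close. It gives the time, the measured TCP pose, the force, the opening and the grip force at its end, in the units of the state.
- manip.read_state(): the state, without advancing time (a new reading comes with each control period).
- manip.get_image(name): name is "side" or "top"; returns (picture, depth): 400x640x3 uint8, red, green, blue; 400x640 float32, m along the optical axis (not along the pixel's ray), 0 where there is no reading.
- manip.get_calibration(name): a dict with "vertical_fov" (degrees; the focal length in pixels is half the picture's height over the tangent of half this angle, whatever the lens; pixels are square), "cx", "cy" (the principal point, pixels), "D" ([k1, k2, p1, p2, k3] as OpenCV has them; the pictures are not rectified), "cam_to_world" (4x4, takes a point from camera to world coordinates). Camera axes: x right, y down, z forward; pixel columns grow to the right and rows downward; lengths in m; the calibration is good to about 2 mm. A picture is of the moment at which its call begins. get_calibration takes no time and is no camera call.
- manip.finish_job(): hands the job in; it is judged then, once.
The state is a dict: "time_s": time; "q": joint angles; "qvel": joint speeds; "joint_efforts": joint torques, N m; "tcp_pos": TCP position; "ee_rot": TCP orientation; "wrist_force": force on the tool from outside, world axes, zero at the start; "moment": the same for the moment, N m; "opening": opening from 0.0 (shut) to 1.0 (fully open); "grip_force": force on a finger pad.
Only numpy, scipy, OpenCV 4.12 (cv2) and the standard library are available. Lean on these libraries where they do the work, as an engineer would, in place of code of your own. Each camera call takes 0.05 s, during which the arm holds its last target. There are 200 camera calls.

## Working session

There is one attempt and no reset: what is moved stays moved. The work goes in short steps, Python scripts to look and compute and a tool call to move; the robot and the scene stay as the last step left them, time stands still between calls to the robot, and variables do not carry over. Pictures are saved under pics/ and viewed, at most 10 in all, crops included, and the job is handed in when it is done.

Besides the shell and the picture viewer there is one more tool, called after ">>>" as name(argument=value, ...) on one line, values as JSON. move_arm: Moves the arm, as the interface text tells. Its arguments: {"type":"object","properties":{"delta_rot":{"type":"array","items":{"type":"array","items":{"type":"number"}}},"offset":{"type":"array","items":{"type":"array","items":{"type":"number"}}},"fingers":{"type":"array","items":{"type":"number"}},"force":{"type":"number"}},"required":["delta_rot","offset","fingers"]}

```bash
mkdir -p pics; cat > h.py <<'E'
import numpy as np, cv2
from rig import manip
def K(n):
    c=manip.get_calibration(n); f=200/np.tan(np.radians(c["vertical_fov"])/2)
    return np.array([[f,0,c["cx"]],[0,f,c["cy"]],[0,0,1]]),np.array(c["D"],float),np.array(c["cam_to_world"])
def pts(n,uv,d):
    k,D,T=K(n); p=cv2.undistortPoints(np.array(uv,float).reshape(-1,1,2),k,D)[:,0]
    d=np.array(d,float).reshape(-1,1)
    return np.c_[p*d,d]@T[:3,:3].T+T[:3,3]
def plane(n,uv,z):
    k,D,T=K(n); p=cv2.undistortPoints(np.array(uv,float).reshape(-1,1,2),k,D)[:,0]
    r=np.c_[p,np.ones(len(p))]@T[:3,:3].T
    return T[:3,3]+r*((z-T[2,3])/r[:,2])[:,None]
def grab(n,tag):
    im,d=manip.get_image(n); cv2.imwrite(f"pics/{tag}_{n}.png",im[:,:,::-1]); np.savez(f"pics/{tag}_{n}.npz",im=im,d=d); return im,d
E
python3 - <<'E'
from h import *
for n in("side","top"):
    im,d=grab(n,"a"); k,D,T=K(n); print(n,k[0,0],D,T.round(3).tolist(),(d==0).mean())
s=manip.read_state(); print(s["time_s"],s["tcp_pos"],s["ee_rot"],manip.tcp_to_tips,s["wrist_force"],s["opening"])
E
```

```text
side 417.4481354155603 [-0.03392491  0.          0.          0.          0.        ] [[-0.925, -0.294, 0.24, 0.359], [-0.379, 0.703, -0.601, 0.65], [0.008, -0.647, -0.762, 0.956], [0.0, 0.0, 0.0, 1.0]] 0.00427734375
top 509.13908198345854 [-0.11050879  0.          0.          0.          0.        ] [[0.009, -0.997, 0.076, 0.48], [-1.0, -0.01, -0.018, 0.003], [0.018, -0.076, -0.997, 1.467], [0.0, 0.0, 0.0, 1.0]] 0.0040859375
0.1 [0.13781543 0.60898075 0.24942621] [[-9.75287012e-01  2.20940339e-01 -7.81769942e-04]
 [ 2.20941438e-01  9.75285326e-01 -1.84787063e-03]
 [ 3.54179589e-04 -1.97492960e-03 -9.99997987e-01]] 0.019 [ 0.67374025 -0.04203712  0.61819325] 1.0002845619852518
```

View pics/a_side.png

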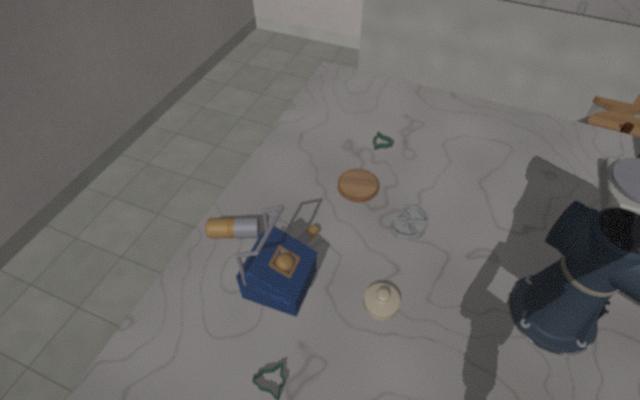

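View pics/a_top.png

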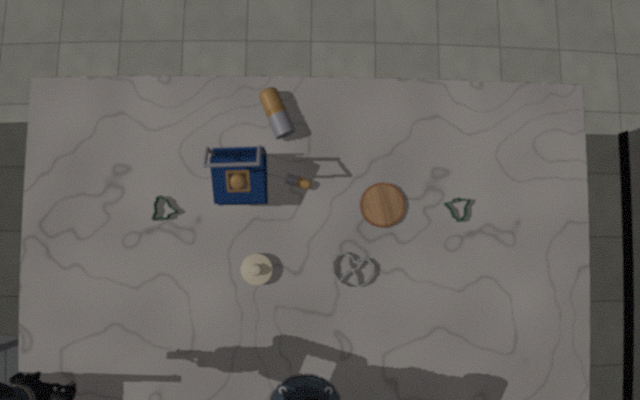

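Candidates for the cutter: the one in the stand (top 238,181; side 285,259), the large one lying behind the stand (top 276,112; side 232,228), and the small one lying beside it (top 300,183; side 313,230). By the description it is the one in the stand; I'll check it in a crop and measure.

```bash
python3 - <<'E'
from h import *
ims=[]
A=np.load("pics/a_top.npz");B=np.load("pics/a_side.npz")
a=cv2.resize(A["im"][130:220,195:320],None,fx=3.2,fy=3.2,interpolation=2);b=cv2.resize(B["im"][190:320,225:335],None,fx=2.2,fy=2.2,interpolation=2)
h=max(a.shape[0],b.shape[0]);z=np.zeros((h,a.shape[1]+b.shape[1],3),np.uint8);z[:a.shape[0],:a.shape[1]]=a;z[:b.shape[0],a.shape[1]:]=b
cv2.imwrite("pics/crop1.png",z[:,:,::-1])
for n,D in(("top",A),("side",B)):
    im,d=D["im"],D["d"]; v,u=np.mgrid[:400,:640]
    P=pts(n,np.c_[u.ravel(),v.ravel()],d.ravel()).reshape(400,640,3)
    hsv=cv2.cvtColor(im,cv2.COLOR_RGB2HSV)
    blue=(hsv[...,0]>100)&(hsv[...,0]<128)&(hsv[...,1]>110)&(d>0)
    roi=np.zeros_like(blue); 
    if n=="top": roi[140:215,200:275]=1
    else: roi[225:320,230:325]=1
    m=blue&roi; X=P[m]
    # face plane by ransac
    rng=np.random.default_rng(0);best=0
    for _ in range(500):
        q=X[rng.choice(len(X),3,0)];nn=np.cross(q[1]-q[0],q[2]-q[0]);nn/=np.linalg.norm(nn)+1e-12
        if abs(abs(nn[2])-.89)>.06: continue
        i=abs((X-q[0])@nn)<.003
        if i.sum()>best: best=i.sum();I=i
    F=X[I];c=F.mean(0);nn=np.linalg.svd(F-c)[2][2];nn*=np.sign(nn[2])
    print(n,m.sum(),I.sum(),"face n",nn.round(3),"c",c.round(4),"yaw from n",np.degrees(np.arctan2(-nn[1],-nn[0])).round(2),"ext",F.min(0).round(3),F.max(0).round(3))
    # face outline in face plane: minAreaRect in axes
    ex=np.array([-nn[0],-nn[1],0]);ex/=np.linalg.norm(ex);ey=np.cross([0,0,1],ex);es=np.cross(ey,nn)
    r=cv2.minAreaRect(np.c_[(F-c)@es,(F-c)@ey].astype(np.float32)); print(" rect",r, "centre", (c+es*r[0][0]+ey*r[0][1]).round(4))
    # wood cutter
    wood=(hsv[...,0]>8)&(hsv[...,0]<25)&(hsv[...,1]>90)&(d>0)&roi
    h=(P-c)@nn
    cut=wood&(h>.003)&(h<.02); Q=P[cut]
    if len(Q): print(" cutter",len(Q),Q.mean(0).round(4),"top h",np.percentile(h[cut],[50,90,98]).round(4), "px",u[cut].mean(),v[cut].mean())
    bar=(P[...,2]>.215)&(P[...,2]<.27)&roi if n=="top" else (P[...,2]>.215)&(P[...,2]<.26)&(u<345)&(u>225)&(v>180)&(v<300)
    Q=P[bar]; 
    if len(Q): print(" bar",len(Q),Q.mean(0).round(4),Q.min(0).round(3),Q.max(0).round(3),"dir",np.linalg.svd(Q-Q.mean(0))[2][0].round(3))
    woodb=(hsv[...,0]>3)&(hsv[...,0]<25)&(hsv[...,1]>70)
    r2=np.zeros_like(roi); 
    if n=="top": r2[175:235,350:415]=1
    else: r2[160:208,330:388]=1
    Q=P[woodb&r2&(abs(P[...,2]-.016)<.006)]
    (cc,rad)=cv2.minEnclosingCircle(Q[:,:2].astype(np.float32)); print(" board",len(Q),Q.mean(0).round(4),cc,rad)
E
```

```text
top 1922 1131 face n [-0.45  -0.016  0.893] c [0.6393 0.1799 0.116 ] yaw from n 2.09 ext [0.587 0.111 0.088] [0.707 0.251 0.152]
 rect ((0.0075545534491539, 0.0015816539525985718), (0.13189047574996948, 0.13819321990013123), 0.6488940119743347) centre [0.646  0.1817 0.1195]
 cutter 218 [0.6418 0.1831 0.1279] top h [0.0095 0.0144 0.016 ] px 237.36697247706422 181.32110091743118
 bar 321 [0.6766 0.1836 0.2348] [0.665 0.114 0.215] [0.71  0.256 0.244] dir [-0.039  0.999 -0.005]
 board 1463 [ 0.593  -0.218   0.0161] (0.5927374958992004, -0.2188107818365097) 0.06528010219335556
side 2999 1732 face n [-0.454 -0.026  0.891] c [0.6427 0.1983 0.1182] yaw from n 3.26 ext [0.586 0.119 0.088] [0.703 0.259 0.152]
 rect ((0.0033906400203704834, -0.009581893682479858), (0.1379733830690384, 0.12971583008766174), 89.2856216430664) centre [0.6463 0.1889 0.1197]
 cutter 231 [0.642  0.1912 0.1285] top h [0.0108 0.0138 0.0154] px 284.6709956709957 260.8051948051948
 bar 355 [0.6751 0.1953 0.2343] [0.664 0.121 0.215] [0.707 0.26  0.242] dir [ 0.024 -1.    -0.004]
 board 995 [ 0.5935 -0.2099  0.0146] (0.5963752865791321, -0.21330459415912628) 0.0671694353222847
```

View pics/crop1.png

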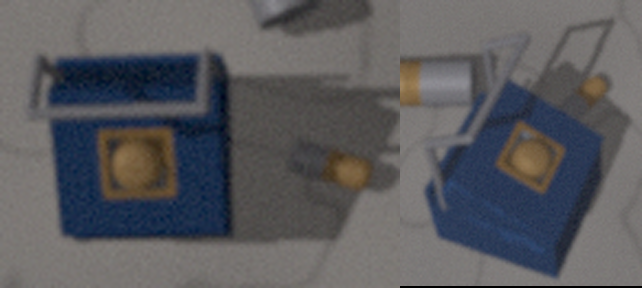

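Crop: the stand's well holds a wood-topped cutter, the dome centred at top (238,181) and side (285,260), with the bar behind it. The other two cutters lie on the marble, one too large and one too small. The two views differ by about 6 mm in y, so I'll check with the tool in view.

```bash
cat >> h.py <<'E'
from scipy.spatial.transform import Rotation as Ro
YAW=np.radians(2.5); M=np.array([.646,.185,.12])
def stand(yaw=None):
    y=YAW if yaw is None else yaw; ex=np.array([np.cos(y),np.sin(y),0]);ey=np.array([-np.sin(y),np.cos(y),0])
    ax=-.454*ex+np.array([0,0,.891]); return ex,ey,ax,np.cross(ey,ax)
def Rwell():
    ex,ey,ax,es=stand(); return np.c_[np.cross(ey,-ax),ey,-ax]
def todo(p,R):
    s=manip.read_state();R0=np.array(s["ee_rot"]);p0=np.array(s["tcp_pos"])
    print("t",round(s["time_s"],2),"tcp",p0.round(4),"F",np.round(s["wrist_force"],2),"open",round(s["opening"],3))
    print("rotvec(tool)",Ro.from_matrix(R0.T@R).as_rotvec().round(4),"shift now-axes",(R0.T@(p-p0)).round(4),"shift target-axes",(R.T@(p-p0)).round(4))
E
python3 - <<'E'
from h import *
ex,ey,ax,es=stand(); todo(M+.2*ax-.002*es,Rwell())
E
```

```text
t 0.1 tcp [0.1378 0.609  0.2494] F [ 0.67 -0.04  0.62] open 1.0
rotvec(tool) [-0.0647 -0.4691 -0.261 ] shift now-axes [-0.5    -0.3257 -0.0474] shift target-axes [-0.3751 -0.4457  0.1374]
```

>>> move_arm(delta_rot=[[-0.013, -0.094, -0.052], [-0.013, -0.094, -0.052], [-0.013, -0.094, -0.052], [-0.013, -0.094, -0.052], [-0.013, -0.094, -0.052], [0, 0, 0], [0, 0, 0], [0, 0, 0]], offset=[[0, 0, 0], [0, 0, 0], [0, 0, 0], [0, 0, 0], [0, 0, 0], [-0.022, -0.026, 0.008], [-0.022, -0.026, 0.008], [-0.022, -0.026, 0.008]], fingers=[0, 0, 0, 0, 0, 0, 0, 0])

```text
time_s: 0.9
tcp_pos: [0.2109, 0.5337, 0.2582]
ee_rot: [[-0.89, -0.045, 0.455], [-0.039, 0.999, 0.021], [-0.455, 0.001, -0.89]]
wrist_force: [0.6, 0.7, 0.5]
opening: -0.004
grip_force: 0.0
```

>>> move_arm(delta_rot=[[0, 0, 0], [0, 0, 0], [0, 0, 0], [0, 0, 0], [0, 0, 0], [0, 0, 0], [0, 0, 0], [0, 0, 0]], offset=[[-0.022, -0.026, 0.008], [-0.022, -0.026, 0.008], [-0.022, -0.026, 0.008], [-0.022, -0.026, 0.008], [-0.022, -0.026, 0.008], [-0.022, -0.026, 0.008], [-0.022, -0.026, 0.008], [-0.022, -0.026, 0.008]], fingers=[0, 0, 0, 0, 0, 0, 0, 0])

```text
time_s: 1.7
tcp_pos: [0.4061, 0.3333, 0.2814]
ee_rot: [[-0.89, -0.043, 0.455], [-0.037, 0.999, 0.021], [-0.455, 0.002, -0.89]]
wrist_force: [0.7, -0.5, -0.5]
opening: -0.005
grip_force: 0.0
```

```bash
python3 - <<'E'
from h import *
ex,ey,ax,es=stand(); todo(M+.2*ax-.002*es,Rwell())
E
```

```text
t 1.7 tcp [0.4061 0.3333 0.2814] F [ 0.7  -0.53 -0.53] open -0.005
rotvec(tool) [ 0.0012  0.0013 -0.0016] shift now-axes [-0.1327 -0.1585  0.0497] shift target-axes [-0.1325 -0.1587  0.0497]
```

>>> move_arm(delta_rot=[[0, 0, 0], [0, 0, 0], [0, 0, 0], [0, 0, 0], [0, 0, 0], [0, 0, 0]], offset=[[-0.022, -0.0265, 0.008], [-0.022, -0.0265, 0.008], [-0.022, -0.0265, 0.008], [-0.022, -0.0265, 0.008], [-0.022, -0.0265, 0.008], [-0.022, -0.0262, 0.008]], fingers=[0, 0, 0, 0, 0, 0])

```text
time_s: 2.3
tcp_pos: [0.552, 0.1807, 0.2984]
ee_rot: [[-0.89, -0.042, 0.454], [-0.037, 0.999, 0.021], [-0.455, 0.002, -0.891]]
wrist_force: [0.4, 0.6, 1.5]
opening: 0.001
grip_force: 0.0
```

>>> move_arm(delta_rot=[[0, 0, 0], [0, 0, 0], [0, 0, 0], [0, 0, 0], [0, 0, 0], [0, 0, 0]], offset=[[0, 0, 0.03], [0, 0, 0.03], [0, 0, 0.03], [0, 0, 0.03], [0, 0, 0], [0, 0, 0]], fingers=[0, 0, 0, 0, 0, 0])

```text
time_s: 2.9
tcp_pos: [0.6056, 0.1845, 0.1912]
ee_rot: [[-0.89, -0.043, 0.453], [-0.037, 0.999, 0.021], [-0.454, 0.002, -0.891]]
wrist_force: [-0.5, -0.0, -0.3]
opening: 0.001
grip_force: 0.0
```

```bash
python3 - <<'E'
from h import *
ex,ey,ax,es=stand(); todo(M+.08*ax-.002*es,Rwell())
z=[]
s=manip.read_state();tip=np.array(s["tcp_pos"])+np.array(s["ee_rot"])[:,2]*manip.tcp_to_tips
for n in("top","side"):
    im,d=grab(n,"b"); k,D,T=K(n); q=np.linalg.inv(T)@np.r_[tip,1]
    uv=cv2.projectPoints(q[None,:3],np.zeros(3),np.zeros(3),k,D)[0].ravel(); print(n,"tip px",uv)
    c=uv.astype(int); c0=c-[62,50]; 
    c=cv2.resize(im[c0[1]:c0[1]+110,c0[0]:c0[0]+125],None,fx=3.2,fy=3.2,interpolation=2)
    cv2.circle(c,tuple(((uv-c0)*3.2).astype(int)),3,(255,0,0),-1); z.append(c)
cv2.imwrite("pics/crop2.png",np.hstack(z)[:,:,::-1])
E
```

```text
t 2.9 tcp [0.6056 0.1845 0.1912] F [-0.46 -0.02 -0.25] open 0.001
rotvec(tool) [ 0.0014 -0.0003 -0.0018] shift now-axes [-0.0017 -0.0012  0.0018] shift target-axes [-0.0017 -0.0012  0.0018]
top tip px [234.05588072 189.84346613]
side tip px [295.75634314 251.5106349 ]
```

View pics/crop2.png

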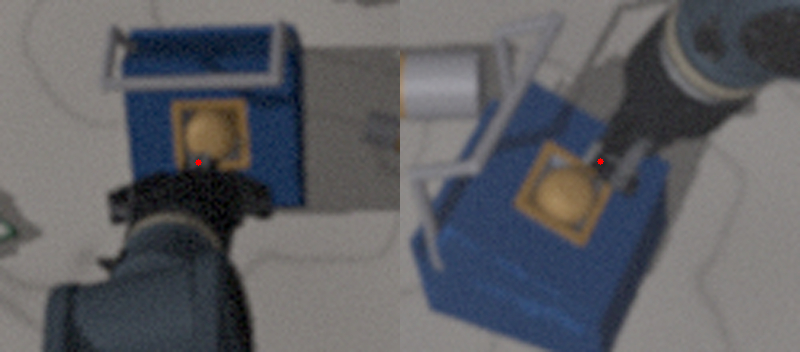

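Top: the fingertips are at (204,157) in the crop, in line with the dome at (210,132) and about 4 mm towards -y of the projected tip. Side: the tips are by the red dot (600,161), with the dome at (565,192). So the averaged mouth y of about 0.185 is right. Approaching.

>>> move_arm(delta_rot=[[0, 0, 0], [0, 0, 0], [0, 0, 0], [0, 0, 0], [0, 0, 0], [0, 0, 0]], offset=[[-0.001, -0.001, 0.015], [-0.001, 0, 0.015], [0, 0, 0.008], [0, 0, 0.004], [0, 0, 0], [0, 0, 0]], fingers=[0, 0, 0, 0, 0, 0])

```text
time_s: 3.6
tcp_pos: [0.6271, 0.1846, 0.1552]
ee_rot: [[-0.89, -0.043, 0.455], [-0.037, 0.999, 0.021], [-0.455, 0.002, -0.89]]
wrist_force: [-0.2, 0.1, -0.4]
opening: 0.001
grip_force: 0.0
```

>>> move_arm(delta_rot=[[0, 0, 0], [0, 0, 0], [0, 0, 0]], offset=[[0, 0, 0.002], [0, 0, 0.002], [0, 0, 0.002]], fingers=[0, 0, 0])

```text
time_s: 3.9
tcp_pos: [0.63, 0.1847, 0.1502]
ee_rot: [[-0.889, -0.043, 0.456], [-0.037, 0.999, 0.022], [-0.456, 0.002, -0.89]]
wrist_force: [-0.5, 0.5, -0.0]
opening: -0.001
grip_force: 0.0
```

>>> move_arm(delta_rot=[[0, 0, 0], [0, 0, 0], [0, 0, 0]], offset=[[0, 0, 0.002], [0, 0, 0.002], [0, 0, 0]], fingers=[0, 0, 0])

```text
time_s: 4.2
tcp_pos: [0.6317, 0.1848, 0.1468]
ee_rot: [[-0.889, -0.043, 0.455], [-0.037, 0.999, 0.021], [-0.456, 0.002, -0.89]]
wrist_force: [-2.3, -0.1, 2.2]
opening: 0.002
grip_force: 2.2
```

>>> move_arm(delta_rot=[[0, 0, 0], [0, 0, 0], [0, 0, 0], [0, 0, 0]], offset=[[0, 0, 0.002], [0, 0, 0.002], [0, 0, 0.002], [0, 0, 0]], fingers=[0, 0, 0, 0])

```text
time_s: 4.6
tcp_pos: [0.6343, 0.1849, 0.1416]
ee_rot: [[-0.889, -0.043, 0.456], [-0.037, 0.999, 0.021], [-0.456, 0.002, -0.89]]
wrist_force: [-2.6, -0.1, 4.3]
opening: 0.001
grip_force: 2.8
```

>>> move_arm(delta_rot=[[0, 0, 0], [0, 0, 0], [0, 0, 0], [0, 0, 0]], offset=[[0, 0, 0.0015], [0, 0, 0.001], [0, 0, 0.001], [0, 0, 0]], fingers=[0, 0, 0, 0])

```text
time_s: 5.0
tcp_pos: [0.6359, 0.185, 0.1385]
ee_rot: [[-0.889, -0.043, 0.455], [-0.037, 0.999, 0.021], [-0.456, 0.002, -0.89]]
wrist_force: [-2.7, -0.0, 5.4]
opening: 0.0
grip_force: 3.1
```

>>> move_arm(delta_rot=[[0, 0, 0], [0, 0, 0], [0, 0, 0], [0, 0, 0], [0, 0, 0], [0, 0, 0], [0, 0, 0], [0, 0, 0]], offset=[[0, 0, 0.001], [0, 0, 0], [0, 0, -0.004], [0, 0, -0.005], [0, 0, -0.006], [0, 0, -0.006], [0, 0, -0.006], [0, 0, -0.006]], fingers=[0, 0, 0, 0, 0, 0, 0, 0])

```text
time_s: 5.8
tcp_pos: [0.6213, 0.1843, 0.1671]
ee_rot: [[-0.889, -0.043, 0.455], [-0.037, 0.999, 0.022], [-0.456, 0.002, -0.89]]
wrist_force: [-0.7, 1.2, 1.3]
opening: 0.0
grip_force: 1.0
```

>>> move_arm(delta_rot=[[0, 0, 0], [0, 0, 0], [0, 0, 0], [0, 0, 0], [0, 0, 0], [0, 0, 0], [0, 0, 0], [0, 0, 0]], offset=[[0, 0, -0.007], [0, 0, -0.007], [0, 0, -0.007], [0, 0, -0.008], [0, 0, -0.01], [0, 0, -0.02], [0, 0, -0.02], [0, 0, -0.02]], fingers=[0, 0, 0, 0, 0, 0, 0, 0])

```text
time_s: 6.6
tcp_pos: [0.5755, 0.182, 0.2553]
ee_rot: [[-0.89, -0.043, 0.454], [-0.037, 0.999, 0.021], [-0.455, 0.002, -0.891]]
wrist_force: [-0.0, 0.0, 0.3]
opening: -0.005
grip_force: 0.0
```

>>> move_arm(delta_rot=[[0, 0, 0], [0, 0, 0]], offset=[[0, 0, -0.02], [0, 0, 0]], fingers=[0.0854, 0.0854])

```text
time_s: 6.8
tcp_pos: [0.5673, 0.182, 0.2753]
ee_rot: [[-0.887, -0.043, 0.459], [-0.037, 0.999, 0.022], [-0.46, 0.003, -0.888]]
wrist_force: [-0.3, -0.7, 0.3]
opening: 0.33
grip_force: 0.0
```

```bash
python3 - <<'E'
from h import *
ex,ey,ax,es=stand(); todo(M+.03*ax-.002*es,Rwell())
z=[]
top=M+.06*ax-.002*es
for n in("top","side"):
    im,d=grab(n,"c"); k,D,T=K(n); q=np.linalg.inv(T)@np.r_[top,1]
    uv=cv2.projectPoints(q[None,:3],np.zeros(3),np.zeros(3),k,D)[0].ravel(); print(n,"exp top px",uv)
    c0=uv.astype(int)-[62,55]
    c=cv2.resize(im[c0[1]:c0[1]+110,c0[0]:c0[0]+125],None,fx=3.2,fy=3.2,interpolation=2)
    cv2.circle(c,tuple(((uv-c0)*3.2).astype(int)),3,(255,0,0),-1); z.append(c)
    hsv=cv2.cvtColor(im,cv2.COLOR_RGB2HSV); v,u=np.mgrid[:400,:640]
    P=pts(n,np.c_[u.ravel(),v.ravel()],d.ravel()).reshape(400,640,3)
    L=(P-M)@ax; r=np.linalg.norm((P-M)-L[...,None]*ax,axis=-1)
    m=(d>0)&(L>.015)&(L<.075)&(r<.032)&(hsv[...,0]>8)&(hsv[...,0]<25)&(hsv[...,1]>80)
    print(n,m.sum(),"top L",np.percentile(L[m],[90,98]) if m.any() else 0)
    f=m&(L>.056); print("  top flat, (ey,es) offs from mouth",((P[f]-M)@ey).mean(),((P[f]-M)@es).mean()," side range ey",np.percentile((P[m]-M)@ey,[1,99]))
cv2.imwrite("pics/crop3.png",np.hstack(z)[:,:,::-1])
E
```

```text
t 6.8 tcp [0.5673 0.182  0.2753] F [-0.31 -0.67  0.34] open 0.33
rotvec(tool) [ 0.0022  0.0063 -0.0017] shift now-axes [ 0.0032 -0.0008  0.1441] shift target-axes [ 0.0023 -0.0004  0.1441]
top exp top px [234.61891642 188.82781244]
top 260 top L [0.06105651 0.06286493]
  top flat, (ey,es) offs from mouth -0.0014745388434389405 -0.0010434876461658047  side range ey [-0.02259454  0.01725402]
side exp top px [294.87530575 251.14655001]
side 337 top L [0.05968587 0.06139368]
  top flat, (ey,es) offs from mouth 0.0052913145017487746 -0.0020117573650785692  side range ey [-0.01100522  0.022947  ]
```

View pics/crop3.png

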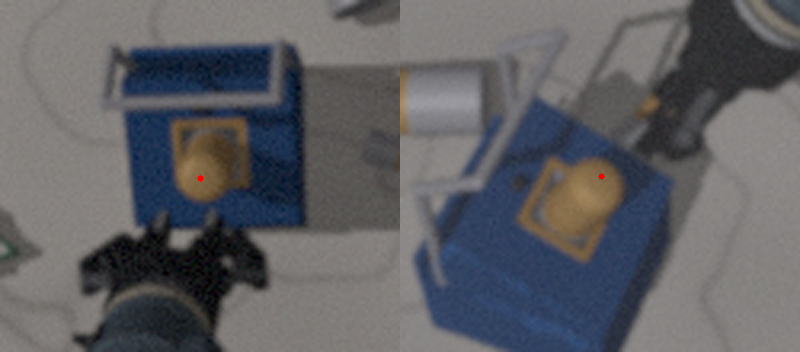

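The cutter has sprung out: its top is at L≈0.060 (top crop 200,178; side crop 600,172), and it lies about 2 mm towards +y of my axis. Descending with the fingers open.

>>> move_arm(delta_rot=[[0, 0, 0], [0, 0.003, 0], [0, 0.002, 0], [0, 0, 0], [0, 0, 0]], offset=[[0.001, 0.001, 0.01], [0.001, 0.001, 0.02], [0, 0, 0.02], [0, 0, 0.02], [0, 0, 0]], fingers=[0.0854, 0.0854, 0.0854, 0.0854, 0.0854])

```text
time_s: 7.4
tcp_pos: [0.5964, 0.1846, 0.2044]
ee_rot: [[-0.895, -0.042, 0.444], [-0.037, 0.999, 0.02], [-0.445, 0.001, -0.896]]
wrist_force: [-0.3, 0.3, -0.0]
opening: 1.001
grip_force: 0.0
```

```bash
python3 - <<'E'
from h import *
ex,ey,ax,es=stand(); todo(M+.03*ax-.002*es+.002*ey,Rwell())
E
```

```text
t 7.4 tcp [0.5964 0.1846 0.2044] F [-0.3   0.33 -0.  ] open 1.001
rotvec(tool) [ 0.0006 -0.0105 -0.0021] shift now-axes [-0.0045  0.0002  0.0677] shift target-axes [-0.0038  0.0002  0.0677]
```

>>> move_arm(delta_rot=[[0, -0.01, 0], [0, 0, 0], [0, 0, 0], [0, 0, 0], [0, 0, 0], [0, 0, 0]], offset=[[-0.004, 0, 0.01], [0, 0, 0.015], [0, 0, 0.015], [0, 0, 0.015], [0, 0, 0.012], [0, 0, 0]], fingers=[0.0854, 0.0854, 0.0854, 0.0854, 0.0854, 0.0854])

```text
time_s: 8.0
tcp_pos: [0.6313, 0.1865, 0.1492]
ee_rot: [[-0.888, -0.042, 0.457], [-0.037, 0.999, 0.021], [-0.458, 0.002, -0.889]]
wrist_force: [0.9, 0.1, 0.8]
opening: 1.005
grip_force: 0.0
```

```bash
python3 - <<'E'
from h import *
ex,ey,ax,es=stand(); todo(M+.03*ax-.002*es+.002*ey,Rwell())
E
```

```text
t 8.0 tcp [0.6313 0.1865 0.1492] F [0.85 0.06 0.8 ] open 1.005
rotvec(tool) [ 0.0012  0.004  -0.0019] shift now-axes [ 0.0023 -0.0001  0.0026] shift target-axes [ 0.0023 -0.0001  0.0026]
```

>>> move_arm(delta_rot=[[0, 0, 0], [0, 0, 0], [0, 0, 0], [0, 0, 0], [0, 0, 0], [0, 0, 0]], offset=[[0, 0, 0], [0, 0, 0], [0, 0, 0], [0, 0, 0], [0, 0, 0], [0, 0, 0]], fingers=[0.06, 0.05, 0.046, 0.042, 0.038, 0.034], force=25)

```text
time_s: 8.6
tcp_pos: [0.6315, 0.1866, 0.1521]
ee_rot: [[-0.887, -0.043, 0.46], [-0.037, 0.999, 0.022], [-0.461, 0.002, -0.887]]
wrist_force: [-1.3, -1.8, 3.4]
opening: 0.486
grip_force: 26.7
```

>>> move_arm(delta_rot=[[0, 0, 0], [0, 0, 0], [0, 0, 0], [0, 0, 0], [0, 0, 0], [0, 0, 0], [0, 0, 0], [0, 0, 0]], offset=[[0, 0, 0], [0, 0, -0.005], [0, 0, -0.01], [0, 0, -0.01], [0, 0, -0.012], [0, 0, -0.012], [0, 0, -0.012], [0, 0, -0.012]], fingers=[0.034, 0.034, 0.034, 0.034, 0.034, 0.034, 0.034, 0.034], force=40)

```text
time_s: 9.4
tcp_pos: [0.5961, 0.1851, 0.2167]
ee_rot: [[-0.888, -0.043, 0.457], [-0.037, 0.999, 0.021], [-0.458, 0.002, -0.889]]
wrist_force: [0.5, 0.3, -1.3]
opening: 0.482
grip_force: 41.3
```

>>> move_arm(delta_rot=[[0, 0, 0], [0, 0, 0], [0, 0, 0], [0, 0, 0], [0, 0, 0]], offset=[[0, 0, -0.02], [0, 0, -0.025], [0, 0, -0.025], [0, 0, -0.02], [0, 0, 0]], fingers=[0.034, 0.034, 0.034, 0.034, 0.034])

```text
time_s: 9.9
tcp_pos: [0.5558, 0.1835, 0.2991]
ee_rot: [[-0.885, -0.043, 0.463], [-0.037, 0.999, 0.023], [-0.464, 0.003, -0.886]]
wrist_force: [-0.2, 0.2, -1.2]
opening: 0.479
grip_force: 41.4
```

```bash
python3 - <<'E'
from h import *
Rd=np.c_[[-1,0,0],[0,1,0],[0,0,-1.]]
todo(np.array([.5945,-.2155,.016+.080+.10]),Rd)
s=manip.read_state();p=np.array(s["tcp_pos"]);R=np.array(s["ee_rot"])
for n in("top","side"):
    im,d=grab(n,"d");k,D,T=K(n)
    hsv=cv2.cvtColor(im,cv2.COLOR_RGB2HSV); v,u=np.mgrid[:400,:640]
    P=pts(n,np.c_[u.ravel(),v.ravel()],d.ravel()).reshape(400,640,3); Q=(P-p)@R
    m=(d>0)&(np.hypot(Q[...,0],Q[...,1])<.03)&(Q[...,2]>0.02)&(Q[...,2]<.12)
    print(n,m.sum(),"along tool z",np.percentile(Q[m][:,2],[2,50,98,100]) if m.any() else 0, "xy",Q[m].mean(0) if m.any() else 0)
im=im[130:330,200:420]; cv2.imwrite("pics/crop4.png",cv2.resize(im,None,fx=2.5,fy=2.5)[:,:,::-1])
E
```

```text
t 9.9 tcp [0.5558 0.1835 0.2991] F [-0.18  0.19 -1.21] open 0.479
rotvec(tool) [0.0132 0.4821 0.0417] shift now-axes [ 0.0284 -0.4006  0.1003] shift target-axes [-0.0387 -0.399   0.1031]
top 172 along tool z [0.02293916 0.04950528 0.08117897 0.08356235] xy [-0.01221175 -0.00824907  0.05089481]
side 312 along tool z [0.024504   0.05344972 0.08089925 0.08359616] xy [0.00040919 0.01619157 0.05389432]
```

View pics/crop4.png

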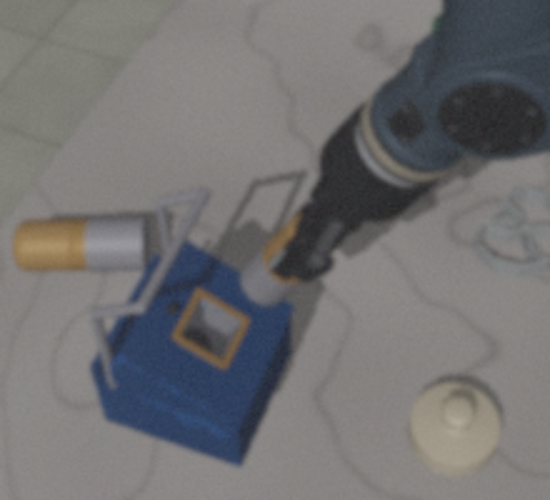

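Side crop: the cutter is in the gripper, cup end at (265,285), and the well at (210,328) is empty. Its cutting end is 81 mm ahead of the TCP. Next: stand it upright and carry it across.

>>> move_arm(delta_rot=[[0.003, 0.097, 0.008], [0.003, 0.097, 0.008], [0.003, 0.096, 0.008], [0.002, 0.096, 0.008], [0.002, 0.096, 0.008], [0, 0, 0], [0, 0, 0], [0, 0, 0]], offset=[[0, 0, 0], [0, 0, 0], [0, 0, 0], [0, 0, 0], [0, 0, 0], [-0.003, -0.02, 0], [-0.003, -0.03, 0], [-0.003, -0.03, 0]], fingers=[0.034, 0.034, 0.034, 0.034, 0.034, 0.034, 0.034, 0.034])

```text
time_s: 10.8
tcp_pos: [0.5657, 0.1025, 0.294]
ee_rot: [[-1.0, -0.002, -0.007], [-0.002, 1.0, -0.001], [0.007, -0.001, -1.0]]
wrist_force: [0.2, -1.0, -1.7]
opening: 0.481
grip_force: 41.4
```

>>> move_arm(delta_rot=[[0, 0, 0], [0, 0, 0], [0, 0, 0], [0, 0, 0], [0, 0, 0], [0, 0, 0], [0, 0, 0], [0, 0, 0]], offset=[[-0.003, -0.03, 0], [-0.003, -0.03, 0], [-0.003, -0.03, 0], [-0.003, -0.03, 0], [-0.003, -0.03, 0], [-0.003, -0.03, 0], [-0.003, -0.03, 0], [-0.003, -0.03, 0]], fingers=[0.034, 0.034, 0.034, 0.034, 0.034, 0.034, 0.034, 0.034])

```text
time_s: 11.6
tcp_pos: [0.5897, -0.1382, 0.2942]
ee_rot: [[-1.0, -0.001, -0.006], [-0.001, 1.0, 0.0], [0.006, 0.0, -1.0]]
wrist_force: [0.3, 0.2, -1.2]
opening: 0.483
grip_force: 41.4
```

>>> move_arm(delta_rot=[[0, 0, 0], [0, 0, 0], [0, 0, 0], [0, 0, 0]], offset=[[-0.003, -0.03, 0], [-0.003, -0.02, 0], [0, -0.01, 0], [0, 0, 0]], fingers=[0.034, 0.034, 0.034, 0.034])

```text
time_s: 12.0
tcp_pos: [0.5957, -0.1977, 0.2953]
ee_rot: [[-1.0, 0.001, -0.005], [0.001, 1.0, -0.0], [0.005, -0.0, -1.0]]
wrist_force: [0.4, -0.0, -2.0]
opening: 0.484
grip_force: 41.4
```

```bash
python3 - <<'E'
from h import *
Rd=np.c_[[-1,0,0],[0,1,0],[0,0,-1.]]
todo(np.array([.5945,-.2155,.016+.081+.03]),Rd)
s=manip.read_state();print(s["grip_force"],s["q"])
E
```

```text
t 12.0 tcp [ 0.5957 -0.1977  0.2953] F [ 0.35 -0.03 -2.  ] open 0.484
rotvec(tool) [-0.0001 -0.0052 -0.0008] shift now-axes [ 0.0003 -0.0178  0.1683] shift target-axes [ 0.0012 -0.0178  0.1683]
41.405520625412464 [ -28.47830985   27.98015559   78.49165886   -0.15267618   73.78765779
 -118.39082516]
```

>>> move_arm(delta_rot=[[0, -0.005, 0], [0, 0, 0], [0, 0, 0], [0, 0, 0], [0, 0, 0], [0, 0, 0], [0, 0, 0], [0, 0, 0]], offset=[[0.001, -0.009, 0.01], [0, -0.009, 0.02], [0, 0, 0.03], [0, 0, 0.03], [0, 0, 0.03], [0, 0, 0.025], [0, 0, 0.018], [0, 0, 0]], fingers=[0.034, 0.034, 0.034, 0.034, 0.034, 0.034, 0.034, 0.034])

```text
time_s: 12.8
tcp_pos: [0.5926, -0.2125, 0.1299]
ee_rot: [[-1.0, -0.002, -0.006], [-0.002, 1.0, 0.003], [0.006, 0.003, -1.0]]
wrist_force: [-0.6, 0.6, -2.1]
opening: 0.478
grip_force: 41.4
```

```bash
python3 - <<'E'
from h import *
Rd=np.c_[[-1,0,0],[0,1,0],[0,0,-1.]]
todo(np.array([.5945,-.2155,.016+.081]),Rd)
im,d=grab("side","e"); s=manip.read_state();p=np.array(s["tcp_pos"]);R=np.array(s["ee_rot"])
k,D,T=K("side");v,u=np.mgrid[:400,:640]
Q=(pts("side",np.c_[u.ravel(),v.ravel()],d.ravel())-p)@R
hsv=cv2.cvtColor(im,cv2.COLOR_RGB2HSV).reshape(-1,3)
m=(d.ravel()>0)&(np.hypot(Q[:,0],Q[:,1])<.035)&(Q[:,2]>.03)&(Q[:,2]<.09)
for a in(.035,.045,.055,.065,.075):
    w=m&(abs(Q[:,2]-a)<.005); print(a,w.sum(),np.percentile(Q[w][:,0],[2,98]).round(4) if w.any() else 0, Q[w][:,1].max().round(4) if w.any() else 0)
print(np.percentile(Q[m][:,2],[98,100]))
cv2.imwrite("pics/crop5.png",cv2.resize(im[100:250,280:460],None,fx=3.3,fy=3.3)[:,:,::-1])
E
```

```text
t 12.8 tcp [ 0.5926 -0.2125  0.1299] F [-0.58  0.57 -2.14] open 0.478
rotvec(tool) [ 0.0032 -0.0057  0.0023] shift now-axes [-0.0021 -0.0031  0.0329] shift target-axes [-0.0019 -0.003   0.0329]
0.035 36 [-0.0105  0.0275] 0.0254
0.045 36 [-0.009   0.0278] 0.0268
0.055 33 [-0.0102  0.0275] 0.0268
0.065 35 [-0.0136  0.0279] 0.0244
0.075 32 [-0.0119  0.0279] 0.0251
[0.08307775 0.0857764 ]
```

View pics/crop5.png

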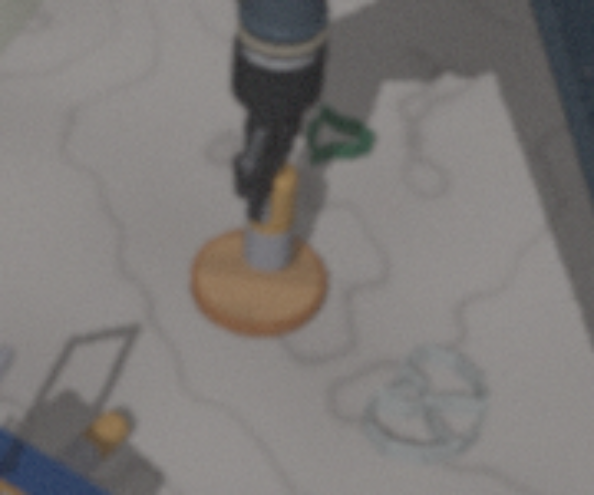

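Side crop: the cutter hangs upright above the board, its cup's lower end at (268,265) against a board centred at (260,282). Lowering it gently.

>>> move_arm(delta_rot=[[0.003, -0.005, 0], [0, 0, 0], [0, 0, 0], [0, 0, 0], [0, 0, 0]], offset=[[-0.002, -0.003, 0.006], [0, 0, 0.008], [0, 0, 0.008], [0, 0, 0.004], [0, 0, 0]], fingers=[0.034, 0.034, 0.034, 0.034, 0.034])

```text
time_s: 13.35
tcp_pos: [0.5966, -0.2177, 0.1066]
ee_rot: [[-1.0, -0.001, 0.005], [-0.001, 1.0, -0.003], [-0.005, -0.003, -1.0]]
wrist_force: [-0.2, -0.3, -2.3]
opening: 0.479
grip_force: 41.4
```

>>> move_arm(delta_rot=[[0, 0, 0], [0, 0, 0], [0, 0, 0]], offset=[[0, 0, 0.001], [0, 0, 0.001], [0, 0, 0]], fingers=[0.034, 0.034, 0.034])

```text
time_s: 13.65
tcp_pos: [0.5972, -0.2181, 0.1055]
ee_rot: [[-1.0, -0.001, 0.006], [-0.001, 1.0, -0.004], [-0.006, -0.004, -1.0]]
wrist_force: [-0.1, 0.3, -2.1]
opening: 0.479
grip_force: 41.4
```

>>> move_arm(delta_rot=[[-0.003, 0.005, 0], [0, 0, 0], [0, 0, 0], [0, 0, 0]], offset=[[0, 0, 0.002], [0, 0, 0.002], [0, 0, 0.001], [0, 0, 0]], fingers=[0.034, 0.034, 0.034, 0.034])

```text
time_s: 14.05
tcp_pos: [0.597, -0.2179, 0.1001]
ee_rot: [[-1.0, -0.001, 0.001], [-0.001, 1.0, -0.001], [-0.001, -0.001, -1.0]]
wrist_force: [0.3, 0.2, -1.7]
opening: 0.484
grip_force: 41.4
```

>>> move_arm(delta_rot=[[0, 0, 0], [0, 0, 0], [0, 0, 0]], offset=[[0, 0, 0.001], [0, 0, 0.001], [0, 0, 0]], fingers=[0.034, 0.034, 0.034])

```text
time_s: 14.35
tcp_pos: [0.597, -0.218, 0.0982]
ee_rot: [[-1.0, -0.001, 0.001], [-0.001, 1.0, -0.001], [-0.001, -0.001, -1.0]]
wrist_force: [0.4, -0.4, -2.8]
opening: 0.483
grip_force: 41.4
```

>>> move_arm(delta_rot=[[0, 0, 0], [0, 0, 0]], offset=[[0, 0, 0.001], [0, 0, 0]], fingers=[0.034, 0.034])

```text
time_s: 14.55
tcp_pos: [0.5971, -0.218, 0.0972]
ee_rot: [[-1.0, -0.001, 0.001], [-0.001, 1.0, -0.001], [-0.001, -0.001, -1.0]]
wrist_force: [0.2, 1.4, -2.4]
opening: 0.485
grip_force: 41.4
```

>>> move_arm(delta_rot=[[0, 0, 0], [0, 0, 0]], offset=[[0, 0, 0.0007], [0, 0, 0]], fingers=[0.034, 0.034])

```text
time_s: 14.75
tcp_pos: [0.5971, -0.218, 0.0966]
ee_rot: [[-1.0, -0.001, 0.001], [-0.001, 1.0, -0.001], [-0.001, -0.001, -1.0]]
wrist_force: [-0.1, -0.1, -2.6]
opening: 0.479
grip_force: 41.4
```

>>> move_arm(delta_rot=[[0, 0, 0], [0, 0, 0]], offset=[[0, 0, 0.0007], [0, 0, 0]], fingers=[0.034, 0.034])

```text
time_s: 14.95
tcp_pos: [0.5971, -0.218, 0.0959]
ee_rot: [[-1.0, -0.001, 0.001], [-0.001, 1.0, -0.001], [-0.001, -0.001, -1.0]]
wrist_force: [0.9, 0.4, -2.3]
opening: 0.476
grip_force: 41.4
```

>>> move_arm(delta_rot=[[0, 0, 0], [0, 0, 0]], offset=[[0, 0, 0.0007], [0, 0, 0]], fingers=[0.034, 0.034])

```text
time_s: 15.15
tcp_pos: [0.5972, -0.218, 0.0957]
ee_rot: [[-1.0, -0.001, 0.001], [-0.001, 1.0, -0.001], [-0.001, -0.001, -1.0]]
wrist_force: [-0.5, 0.3, 1.2]
opening: 0.483
grip_force: 41.9
```

Contact: the vertical force went from -2.3 to +1.2 N. Opening and retreating.

>>> move_arm(delta_rot=[[0, 0, 0], [0, 0, 0], [0, 0, 0], [0, 0, 0], [0, 0, 0], [0, 0, 0], [0, 0, 0], [0, 0, 0]], offset=[[0, 0, 0], [0, 0, 0], [0, 0, 0], [0, 0, 0], [0, 0, 0], [0, 0, 0], [0, 0, 0], [0, 0, 0]], fingers=[0.042, 0.044, 0.047, 0.052, 0.06, 0.075, 0.0854, 0.0854], force=20)

```text
time_s: 15.95
tcp_pos: [0.5972, -0.218, 0.0952]
ee_rot: [[-1.0, -0.001, 0.001], [-0.001, 1.0, -0.001], [-0.001, -0.001, -1.0]]
wrist_force: [-0.4, -0.2, 0.2]
opening: 0.998
grip_force: 0.0
```

>>> move_arm(delta_rot=[[0, 0, 0], [0, 0, 0], [0, 0, 0], [0, 0, 0], [0, 0, 0], [0, 0, 0], [0, 0, 0], [0, 0, 0]], offset=[[0, 0, -0.005], [0, 0, -0.015], [0, 0, -0.025], [0, 0, -0.03], [0, 0, -0.03], [0, 0, -0.03], [0, 0, -0.02], [0, 0, 0]], fingers=[0.0854, 0.0854, 0.0854, 0.0854, 0.0854, 0.0854, 0.0854, 0.0854])

```text
time_s: 16.75
tcp_pos: [0.599, -0.2189, 0.2554]
ee_rot: [[-1.0, -0.001, 0.009], [-0.001, 1.0, -0.006], [-0.009, -0.006, -1.0]]
wrist_force: [0.8, -0.5, -0.2]
opening: 1.003
grip_force: 0.0
```

```bash
python3 - <<'E'
from h import *
a,_=grab("side","f");cv2.imwrite("pics/crop6.png",cv2.resize(a[80:390,180:460],None,fx=1.9,fy=1.9)[:,:,::-1])
E
```

```text
(no output)
```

View pics/crop6.png

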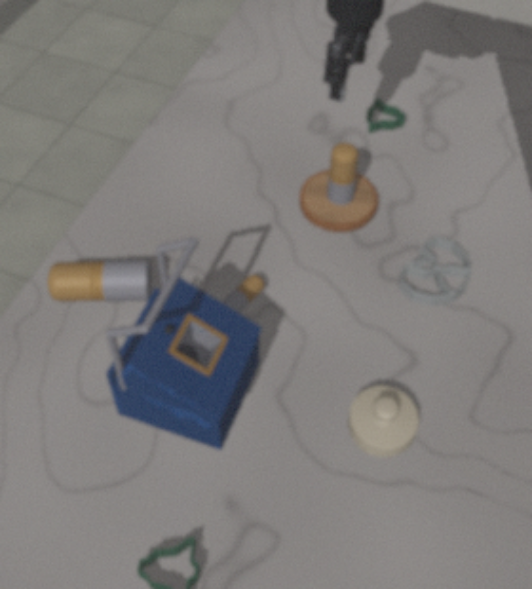

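The cutter stands upright on the board at (342,172), wood end up, and the board is centred at (340,200). The gripper is clear of it, and the other pieces are where they were.

```bash
python3 -c "
from rig import manip
print(manip.finish_job())"
```

```text
the job is handed in; nothing more can be done
None
```

The job is handed in: the catch released, and the plunger cutter now stands upright, cutter end down, on the round board, set down gently, with the pretzel cutter, bell cutters and weight left where they were (about 17 s of the 51 s used).

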